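# Change over bead cases: flip one lid open, tip the other shut

## Task

Of the two bead cases with steel pull plates on their lids, the open one is finished with and the shut one is needed next. With the fingertips alone, first push the open lid over towards its pull-plate side so that it falls shut, then flip the other case's lid up by its pull plate and back past upright, so that it stays open by itself. Only push, gently: do not grip or lift the lids or cases, keep both cases where they stand, and leave everything else alone.

Things in the scene. Friction and masses are not known exactly. Their poses are not given: they have to be found in the camera images.
- case_next: The case that starts SHUT, to be opened: clear plastic bead case, 98 mm (x) by 150 mm (y), 36 mm high without lid, loose on the table, about 0.9 kg. Origin: centre of its underside, which stands on the table; x points from its front (pull plate side, on the left as the robot sees it) to its hinge, y along the hinge to its left, z up. Front wall at x = -48 mm.
- case_next_lid (a joint): Its lid hinge, rad: 0 shut, grows as it opens, 1.57 upright, stop at 1.92 (leaning back 20 degrees). Free hinge (hardly any friction, slight damping): below upright the lid falls shut, beyond it it falls back on the stop. Lid and plate weigh about 0.1 kg, about 0.08 N m about the hinge when level.
- case_next_hinge (a point): Middle of that hinge axis (along the case's y), 49.4 mm behind the case's origin and 37.5 mm up.
- case_next_tab_edge (a point): Middle of the free front edge of the plain steel pull plate on the lid, at half its thickness; moves with the lid, 121 mm from the hinge axis. Plate 34 x 60 x 4 mm on top of the lid at the middle of its front; it sticks out 24 mm past the front wall, underside 38.6 mm above the table when shut, so that a fingertip fits under it. The lid is a clear sheet 99 x 152 x 2 mm.
- case_done: The case that starts OPEN, to be shut: clear plastic bead case, 98 mm (x) by 150 mm (y), 36 mm high without lid, loose on the table, about 0.9 kg. Origin: centre of its underside, which stands on the table; x points from its front (pull plate side, on the left as the robot sees it) to its hinge, y along the hinge to its left, z up. Front wall at x = -48 mm.
- case_done_lid (a joint): Its lid hinge, rad: same meaning, range and behaviour; starts open, near its stop.
- case_done_hinge (a point): Middle of its hinge axis, 49.4 mm behind its origin and 37.5 mm up.
- case_done_tab_edge (a point): Middle of the free edge of its pull plate, 121 mm from the hinge; it is the top of the lid while open.
- glue: Bystander: white glue bottle with orange nozzle, 34 x 47 x 154 mm, upright; origin under its centre.
- tape: Bystander: roll of tape lying flat, 104 mm across, 25 mm high; origin under its centre.
- green_cup: Bystander: portion cup of green glass grit, 71 mm across, 26 mm high; origin under its centre.
- lump_a: Bystander: green glass lump, 12 x 23 x 9 mm; origin under its centre.
- lump_b: Bystander: reddish glass lump, 21 x 23 x 11 mm; origin under its centre.

How it is judged (in metres and radians):
On the way, in this order (a step that is already met when the one before it is completed fails the run):
1. the case that started open is shut, the other still shut (value of joint case_done_lid below 0.06 rad and value of joint case_next_lid below 0.3 rad), for 0.2 s.
2. the other case's lid is past upright (value of joint case_next_lid above 1.65 rad), for 0.2 s.
At the end, for the whole second after the job is handed in: The lid of the case that started shut rests open past upright (hinge above 1.65 rad), the lid of the case that started open is shut (hinge below 0.06 rad), both lids at rest, and both cases stand flat within 40 mm of where they started (value of joint case_next_lid above 1.65 rad and value of joint case_done_lid below 0.06 rad and velocity of joint case_next_lid between -0.1 and 0.1 rad/s and velocity of joint case_done_lid between -0.1 and 0.1 rad/s and distance of each of case_next, case_done from where it was at the start of the episode below 0.04 m and angle between each of case_next, case_done's own z axis and vertical below 0.05 rad and linear speed of each of case_next, case_done below 0.02 m/s); the robot touches nothing.
It fails at once if a case is lifted or tipped (more than 10 mm up or 0.15 rad) (height (world z) of any of case_next, case_done above 0.01 m or angle between any of case_next, case_done's own z axis and vertical above 0.15 rad).
It fails at once if a case is shoved more than 40 mm (distance of any of case_next, case_done from where it was at the start of the episode above 0.04 m).
It fails at once if the fingers grip or force a case or its lid (more than 18 N) (contact force between the fingers and case_next above 18 N or contact force between the fingers and case_done above 18 N).
It fails at once if a bystander is moved more than 25 mm (distance of any of glue, tape, green_cup, lump_a, lump_b from where it was at the start of the episode above 0.025 m).
It also fails if it takes over 51 s, if anything falls off the work surface, if the arm or the gripper's body presses on something with over 40 N, if the wrist force passes 120 N, or if a joint passes its speed limit or range.

## Robot

A 7-joint arm with a two-finger parallel gripper is mounted at the origin on a cart in front of the work surface, level with it; the furniture and walls round the work are solid. World frame = base frame: x ahead of the robot, y to its left, z up, the work surface at z = 0. Lengths are in mm, angles in rad, forces in N, time in s.
With the tool pointing down it reaches from about 400 to 875 mm from the base axis. Payload 19.3 kg.
Tool frame: the origin (TCP) lies at the very end of the fingers, on their centre line; the grasp point (between the pads) lies 19 mm behind it; z points along the fingers, y is the line along which they close (so a half turn about z gives the same grasp; the last joint's range is limited). The gripper opens to 85 mm and grips with 20 to 120 N. Pads are 22 mm wide; open, the fingers measure 114 mm over their backs; the gripper's body (76 mm by 85 mm) begins 54 mm behind the grasp point. The pads swing forward as they close: fully open they stand 13 mm farther back than shut.
Start: joints at [-1.202, 0.521, -0.036, 1.599, 0.021, 1.021, -0.113], TCP at [265.55, 565.772, 231.291] pointing down, gripper open.
Joint ranges: [-2.91, 2.91], [-0.3, 2.13], [-1.5, 1.42], [0.17, 2.43], [-1.26, 4.41], [0.16, 1.93], [-2.52, 2.52]. Speed limits (rad/s): [1.89, 1.89, 2.39, 2.39, 3.01, 3.01, 3.01].

## Interface

Orientations are given as a unit quaternion [x, y, z, w].
In Python, from rig import r, capture, get_calibration, look_for, outline_of, mark_of gives the robot as it stands.
- The arm moves only by the tool jog_arm, never from a script. Its argument "series" is a list of rows, each an object of numbers: "dx", "dy", "dz": the shift along the world's x, y, z in cm; "spin": the turn about the world's z in degrees. In form: [{"dx": .., "dy": .., "dz": .., "spin": ..}, ...]. A call has 1 to 5 rows; each row is the pose to reach, as a shift and turn from the pose commanded when the call began; what a row does not reach only later rows make up. A row lasts 1/8 s, in which the tool goes at most 62.5 mm and 10.7 degrees, less where a joint would pass 70% of its speed; a pose out of reach is approached as far as the arm can. A call with a gripper value outside its range is refused whole. "grip" is the opening, from -1 (shut) to 1 (fully open), set as the call begins (left out, the last holds). The fingers move at their own pace and stop on an object; the grip force is fixed at half the most. Time passes only in rows, so rows that repeat a pose let the fingers close. It gives the time, the measured TCP pose, the force, the opening and the grip force at its end, in the units of the state.
- r.state(): the state, without advancing time (a new reading comes with each control period).
- capture(name): name is "scene" or "side" or "wrist"; returns the picture (420x560x3 uint8, red, green, blue); there is no depth.
- get_calibration(name): a dict with "vertical_fov" (degrees; the focal length in pixels is half the picture's height over the tangent of half this angle, whatever the lens; pixels are square), "cx", "cy" (the principal point, pixels), "R" (3x3) and "t" (3): a world point X has camera coordinates R X + t; the wrist camera has in their place "mount" (4x4, takes a point from camera to tool coordinates, whose origin is the TCP and whose axes are the flange's). Camera axes: x right, y down, z forward; pixel columns grow to the right and rows downward; lengths in mm; the calibration is good to about 2 mm. A picture is of the moment at which its call begins: read the wrist's pose just before it. get_calibration takes no time and is no camera call.
- r.hand_in(): hands the job in; it is judged then, once.
Trained networks look in the newest picture that a camera, given by its name, has taken for a name from the list of things; names that differ only in an ending like _2 or _b are one class to them, and where a whole thing is asked for, a point or a joint stands for the part that bears it (a point fixed in the world has none). Each returns a list of dicts, best first, with "confidence" (0 to 1); they miss things now and then, are a little off and sometimes report something else, mostly with a low value. They report only what shows in the picture. A call takes as long as a camera call.
- look_for(camera, query): "centre" ([x, y, z] in mm, in world coordinates, good to about 4 mm: the middle of the surface that is visible of it).
- outline_of(camera, query): "mask" (420x560 bool, what is visible of it).
- mark_of(camera, query): "centre" ([x, y, z] in mm, in world coordinates, good to about 4 mm: a listed point, or the origin of a listed thing).
The state is a dict: "time_s": time; "q": joint angles; "dq": joint speeds; "joint_efforts": joint torques, N m; "tcp_pos": TCP position; "orientation": TCP orientation; "ft_force": force on the tool from outside, world axes, zero at the start; "wrist_torque": the same for the moment, N m; "width": finger opening in mm; "grasp_force": force on a finger pad.
Only numpy, scipy, OpenCV 4.12 (cv2) and the standard library are available. Lean on these libraries where they do the work, as an engineer would, in place of code of your own. Each camera call takes 0.05 s, during which the arm holds its last target. There are 200 camera calls.

## Working session

There is one attempt and no reset: what is moved stays moved. The work goes in short steps, Python scripts to look and compute and a tool call to move; the robot and the scene stay as the last step left them, time stands still between calls to the robot, and variables do not carry over. Pictures are saved under pics/ and viewed, at most 10 in all, crops included, and the job is handed in when it is done.

Besides the shell and the picture viewer there is one more tool, called after ">>>" in YAML: its name, and indented under it one key for each argument. jog_arm: Moves the arm, as the interface text tells. Its arguments: {"type":"object","properties":{"series":{"type":"array","items":{"type":"object","properties":{"dx":{"type":"number"},"dy":{"type":"number"},"dz":{"type":"number"},"spin":{"type":"number"}}}},"grip":{"type":"number"}},"required":["series"]}

```bash
ls; mkdir -p pics
cat > h.py <<'E'
from rig import r, capture, get_calibration, look_for, outline_of, mark_of
import numpy as np, cv2
def snap(c,n):
    im=capture(c); cv2.imwrite(f'pics/{n}.png',im[:,:,::-1]); return im
E
python3 - <<'E'
from h import *
a=snap('scene','s0');b=snap('side','d0')
for c in('scene','side'):
  for q in('case_next','case_next_hinge','case_next_tab_edge','case_done','case_done_hinge','case_done_tab_edge','glue','tape','green_cup','lump_a'):
    print(c,q,[(np.round(d['centre']).tolist(),round(d['confidence'],2)) for d in mark_of(c,q)])
  k=get_calibration(c); R=np.array(k['R']);print(c,'campos',-R.T@np.array(k['t']),'fwd',R[2])
s=r.state();print(s['time_s'],s['tcp_pos'],s['orientation'],s['width'])
E
```

```text
pics
scene case_next [([492.0, 324.0, 1.0], 0.69)]
scene case_next_hinge [([515.0, 282.0, 35.0], 0.63)]
scene case_next_tab_edge [([466.0, 390.0, 39.0], 0.87), ([397.0, 218.0, 4.0], 0.53), ([728.0, 197.0, 0.0], 0.2)]
scene case_done [([494.0, -14.0, 1.0], 0.64)]
scene case_done_hinge [([508.0, -64.0, 37.0], 0.77)]
scene case_done_tab_edge [([520.0, -108.0, 153.0], 0.87), ([414.0, -215.0, -1.0], 0.59)]
scene glue [([546.0, -207.0, 0.0], 0.83)]
scene tape [([412.0, -216.0, 0.0], 0.63)]
scene green_cup [([726.0, 203.0, 1.0], 0.85)]
scene lump_a [([507.0, -58.0, 36.0], 0.62), ([606.0, -132.0, -4.0], 0.6), ([399.0, 216.0, 5.0], 0.6)]
scene campos [  25.80955206 -428.03432106  981.74011573] fwd [ 0.45705389  0.42130784 -0.78332716]
side case_next [([494.0, 327.0, -1.0], 0.63)]
side case_next_hinge [([512.0, 280.0, 34.0], 0.85)]
side case_next_tab_edge [([464.0, 389.0, 40.0], 0.84), ([508.0, -60.0, 36.0], 0.66), ([545.0, -206.0, 0.0], 0.57)]
side case_done [([493.0, -13.0, -1.0], 0.95)]
side case_done_hinge [([508.0, -65.0, 39.0], 0.76)]
side case_done_tab_edge [([518.0, -102.0, 154.0], 0.87)]
side glue [([547.0, -206.0, -3.0], 0.74)]
side tape [([415.0, -222.0, -1.0], 0.85)]
side green_cup [([723.0, 202.0, -3.0], 0.7)]
side lump_a [([397.0, 216.0, -0.0], 0.61)]
side campos [  81.45836515 -617.75569667  788.09739146] fwd [ 0.41312652  0.62483647 -0.66249971]
1.1 [265.53999819 565.80678781 231.31979179] [ 2.17677472e-01  9.76020756e-01  3.54830270e-05 -4.05040909e-06] 85.31080957407573
```

View pics/s0.png

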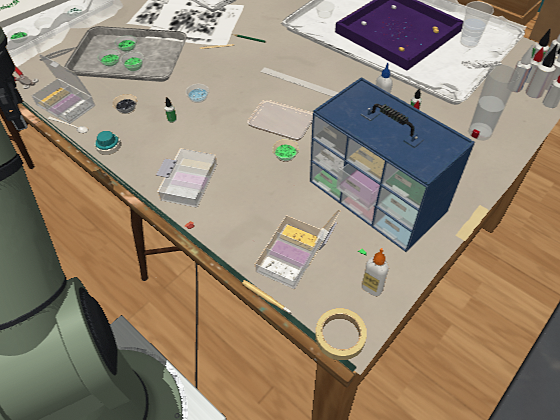

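View pics/d0.png

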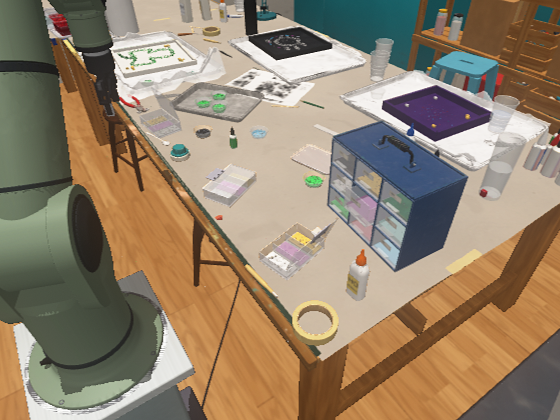

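The scene picture shows case_next shut at about (188,178) with its plate at (165,168). case_done is open at (292,250) with its lid raised at (328,228). The glue is at (376,272), and the blue drawer box's lower corners are at (407,250) and (313,190). I'll check clearance to the box before moving.

Run:
```python
from h import *
k=get_calibration('scene');R=np.array(k['R']);t=np.array(k['t']);f=210/np.tan(np.radians(k['vertical_fov']/2));C=-R.T@t
def ray(u,v): return R.T@np.array([(u-k['cx'])/f,(v-k['cy'])/f,1])
def onz(u,v,z): d=ray(u,v); return C+d*(z-C[2])/d[2]
for p in((407,250),(313,187),(468,200)): print(p,onz(*p,0).round())
b=onz(407,250,0)
for p in((412,187),(472,140),(313,110)): print('top', [ (z,onz(*p,z).round().tolist()) for z in (150,200,250)])
```

```text
(407, 250) [ 679. -212.    0.]
(313, 187) [685.  72.   0.]
(468, 200) [ 902. -245.    0.]
top [(150, [722.0, -165.0, 150.0]), (200, [681.0, -181.0, 200.0]), (250, [639.0, -197.0, 250.0])]
top [(150, [933.0, -193.0, 150.0]), (200, [879.0, -207.0, 200.0]), (250, [824.0, -221.0, 250.0])]
top [(150, [775.0, 152.0, 150.0]), (200, [730.0, 117.0, 200.0]), (250, [685.0, 82.0, 250.0])]
```

>>> jog_arm:
  series:
    - {"dx":2,"dy":-4,"dz":2,"spin":-10}
    - {"dx":5,"dy":-9,"dz":4,"spin":-20}
    - {"dx":8,"dy":-14,"dz":5,"spin":-30}
    - {"dx":11,"dy":-19,"dz":5,"spin":-40}
    - {"dx":14,"dy":-24,"dz":5,"spin":-49}
  grip: -1

```text
time_s: 1.72
tcp_pos: [406.3, 324.1, 281.7]
orientation: [0.605, 0.796, 0.0, -0.0]
ft_force: [0.5, -0.1, 0.7]
width: 0.1
grasp_force: 0.0
```

>>> jog_arm:
  series:
    - {"dx":1.5,"dy":-5}
    - {"dx":3,"dy":-10}
    - {"dx":5,"dy":-16}
    - {"dx":6.5,"dy":-21}
    - {"dx":8,"dy":-26}

```text
validation failed for argument at $.se...
```

>>> jog_arm:
  series:
    - {"dx":1.5,"dy":-5}
    - {"dx":3,"dy":-10}
    - {"dx":4,"dy":-15}
    - {"dx":4.6,"dy":-20.8}
    - {"dx":4.6,"dy":-20.8}

```text
validation failed for argument at $.se...
```

Run:
```python
from h import *
s=r.state();print(s['time_s'],s['tcp_pos'],s['orientation'])
snap('side','d1');snap('wrist','w1');
for c in('side','wrist'):
  for q in('case_done_tab_edge','case_done_hinge','glue'):
    print(c,q,[(np.round(d['centre']).tolist(),round(d['confidence'],2)) for d in mark_of(c,q)])
```

```text
1.725 [406.339417   324.14089394 281.70023788] [ 6.04968742e-01  7.96249072e-01  4.85066417e-04 -2.33510686e-05]
side case_done_tab_edge [([522.0, -104.0, 154.0], 0.86)]
side case_done_hinge [([507.0, -65.0, 37.0], 0.56)]
side glue [([546.0, -205.0, -1.0], 0.94), ([415.0, -221.0, -3.0], 0.54)]
wrist case_done_tab_edge [([514.0, 285.0, 41.0], 0.48)]
wrist case_done_hinge [([729.0, 202.0, 2.0], 0.34)]
wrist glue []
```

View pics/w1.png

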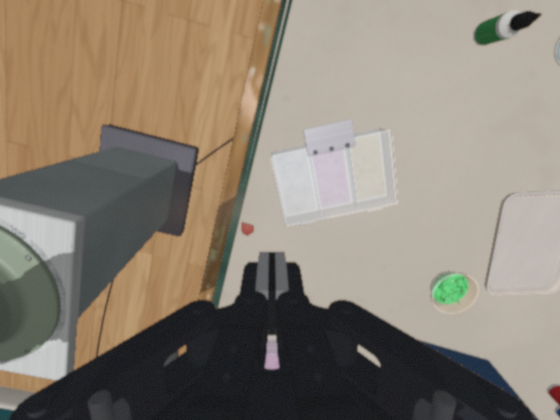

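The wrist picture shows case_next at (335,175) with its plate up at (330,137), and the closed fingers at (272,280). The move calls were refused, probably because every row needs all four numbers.

>>> jog_arm:
  series:
    - {"dx":1.5,"dy":-5,"dz":0,"spin":0}
    - {"dx":3,"dy":-10,"dz":0,"spin":0}
    - {"dx":5,"dy":-16,"dz":0,"spin":0}
    - {"dx":6.5,"dy":-21,"dz":0,"spin":0}
    - {"dx":8,"dy":-26,"dz":0,"spin":0}

```text
time_s: 2.75
tcp_pos: [485.9, 64.9, 281.4]
orientation: [0.602, 0.798, 0.0, 0.0]
ft_force: [1.1, 1.2, 0.5]
width: 0.2
grasp_force: 0.0
```

>>> jog_arm:
  series:
    - {"dx":1.5,"dy":-5,"dz":0,"spin":0}
    - {"dx":3,"dy":-10,"dz":0,"spin":0}
    - {"dx":4,"dy":-15,"dz":0,"spin":0}
    - {"dx":4.6,"dy":-20.8,"dz":0,"spin":0}
    - {"dx":4.6,"dy":-20.8,"dz":0,"spin":0}

```text
time_s: 3.38
tcp_pos: [531.4, -146.1, 281.1]
orientation: [0.605, 0.797, -0.001, 0.0]
ft_force: [0.1, 0.3, -0.0]
width: 0.2
grasp_force: 0.0
```

Run:
```python
from h import *
s=r.state();print(s['time_s'],s['tcp_pos'],s['orientation'])
snap('side','d2')
```

```text
3.375 [ 531.35395689 -146.06702294  281.11489199] [ 6.04622649e-01  7.96511584e-01 -7.70340902e-04  3.94550239e-04]
```

View pics/d2.png

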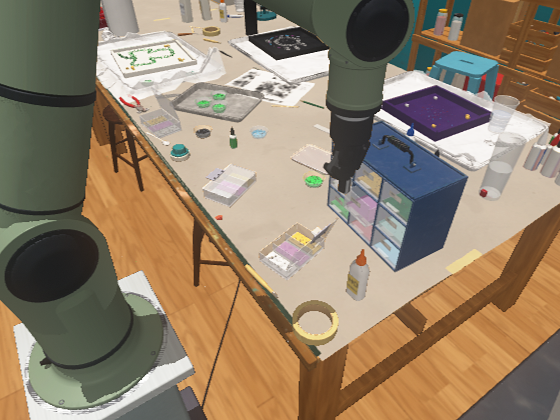

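The gripper hangs behind the open lid, with its tip at (345,190) and the lid at (322,233), clear of the glue at (358,275). Next I lower the tip and then sweep towards the front.

>>> jog_arm:
  series:
    - {"dx":0,"dy":0,"dz":-4,"spin":0}
    - {"dx":0,"dy":0,"dz":-8,"spin":0}
    - {"dx":0,"dy":0,"dz":-12,"spin":0}
    - {"dx":0,"dy":0,"dz":-15.8,"spin":0}
    - {"dx":0,"dy":0,"dz":-15.8,"spin":0}

```text
time_s: 4.05
tcp_pos: [530.5, -140.4, 121.4]
orientation: [0.602, 0.799, -0.001, -0.002]
ft_force: [0.0, -0.4, -0.1]
width: 0.1
grasp_force: 0.0
```

>>> jog_arm:
  series:
    - {"dx":-0.3,"dy":1.2,"dz":0,"spin":0}
    - {"dx":-0.6,"dy":2.2,"dz":0,"spin":0}
    - {"dx":-0.8,"dy":3,"dz":0,"spin":0}
    - {"dx":-1.1,"dy":4,"dz":0,"spin":0}
    - {"dx":-1.4,"dy":5,"dz":0,"spin":0}

```text
time_s: 4.68
tcp_pos: [517.4, -91.5, 123.5]
orientation: [0.603, 0.798, 0.0, 0.0]
ft_force: [1.4, -0.5, 0.6]
width: 0.2
grasp_force: 0.1
```

>>> jog_arm:
  series:
    - {"dx":-0.3,"dy":1,"dz":0,"spin":0}
    - {"dx":-0.6,"dy":2,"dz":0,"spin":0}
    - {"dx":-0.8,"dy":3,"dz":0,"spin":0}
    - {"dx":-1.1,"dy":4,"dz":0,"spin":0}
    - {"dx":-1.4,"dy":5,"dz":0,"spin":0}

```text
time_s: 5.3
tcp_pos: [503.4, -41.6, 123.3]
orientation: [0.603, 0.798, -0.0, -0.0]
ft_force: [0.8, 0.1, -0.2]
width: -0.0
grasp_force: 0.0
```

>>> jog_arm:
  series:
    - {"dx":0,"dy":0,"dz":0,"spin":0}
    - {"dx":0,"dy":0,"dz":0,"spin":0}
    - {"dx":0,"dy":0,"dz":5,"spin":0}
    - {"dx":0,"dy":0,"dz":10,"spin":0}
    - {"dx":0,"dy":0,"dz":13,"spin":0}

```text
time_s: 5.92
tcp_pos: [504.0, -42.9, 255.6]
orientation: [0.603, 0.798, 0.001, 0.001]
ft_force: [-0.2, 0.5, -0.2]
width: 0.2
grasp_force: 0.0
```

Run:
```python
from h import *
s=r.state();print(s['time_s'],s['tcp_pos'],s['ft_force'])
snap('scene','s3')
for q in('case_done_tab_edge','case_done_hinge','case_done'):
    print(q,[(np.round(d['centre']).tolist(),round(d['confidence'],2)) for d in mark_of('scene',q)])
```

```text
5.925 [503.97854464 -42.87719528 255.55423381] [-0.21753917  0.53095491 -0.1595688 ]
case_done_tab_edge [([518.0, 278.0, 35.0], 0.54), ([611.0, -136.0, -1.0], 0.3)]
case_done_hinge [([506.0, -62.0, 37.0], 0.55)]
case_done [([493.0, -12.0, 1.0], 0.77), ([610.0, -136.0, -0.0], 0.32)]
```

View pics/s3.png

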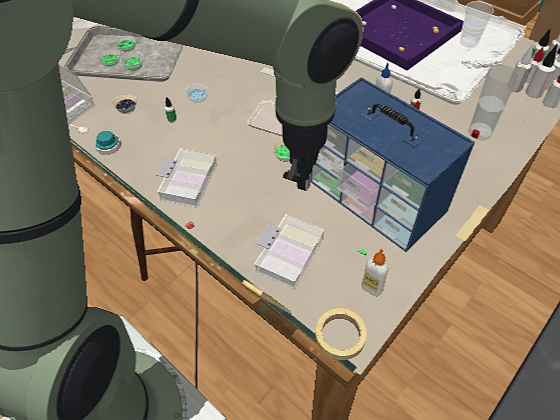

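The picture shows case_done's lid lying shut with its plate at (268,237), and the other items unmoved. Now I move to a point in front of case_next's plate.

>>> jog_arm:
  series:
    - {"dx":-0.6,"dy":5,"dz":0,"spin":2}
    - {"dx":-1.2,"dy":10,"dz":0,"spin":4}
    - {"dx":-1.8,"dy":16,"dz":0,"spin":6}
    - {"dx":-2.4,"dy":21,"dz":0,"spin":8}
    - {"dx":-3,"dy":27,"dz":0,"spin":8}

```text
time_s: 6.75
tcp_pos: [473.0, 228.6, 252.2]
orientation: [0.546, 0.838, -0.001, -0.0]
ft_force: [1.4, -0.1, 0.6]
width: -0.0
grasp_force: 0.0
```

>>> jog_arm:
  series:
    - {"dx":-0.6,"dy":5,"dz":0,"spin":0}
    - {"dx":-1.2,"dy":10,"dz":0,"spin":0}
    - {"dx":-1.8,"dy":15,"dz":-2,"spin":0}
    - {"dx":-2.2,"dy":19,"dz":-5,"spin":0}
    - {"dx":-2.2,"dy":19,"dz":-5,"spin":0}

```text
time_s: 7.38
tcp_pos: [449.1, 419.5, 199.0]
orientation: [0.544, 0.839, -0.003, -0.001]
ft_force: [-0.5, -1.2, 0.9]
width: -0.2
grasp_force: 0.0
```

Run:
```python
from h import *
s=r.state();print(s['time_s'],s['tcp_pos'],s['orientation'])
snap('wrist','w4');
for c in('wrist','side','scene'):
  if c!='wrist': capture(c)
  for q in('case_next_tab_edge','case_next_hinge','case_next'):
    print(c,q,[(np.round(d['centre']).tolist(),round(d['confidence'],2)) for d in mark_of(c,q)])
```

```text
7.375 [449.11513765 419.53670361 199.04054704] [ 5.44102421e-01  8.39014102e-01 -2.68687784e-03 -8.20366882e-04]
wrist case_next_tab_edge [([466.0, 383.0, 38.0], 0.62)]
wrist case_next_hinge []
wrist case_next [([495.0, 326.0, 2.0], 0.57)]
side case_next_tab_edge [([464.0, 389.0, 42.0], 0.64)]
side case_next_hinge [([515.0, 283.0, 33.0], 0.9)]
side case_next [([496.0, 325.0, -2.0], 0.91), ([506.0, -64.0, 34.0], 0.64)]
scene case_next_tab_edge [([464.0, 391.0, 45.0], 0.82)]
scene case_next_hinge [([517.0, 282.0, 35.0], 0.93), ([462.0, 395.0, 42.0], 0.58), ([548.0, -202.0, -1.0], 0.45)]
scene case_next [([493.0, 322.0, 0.0], 0.62), ([495.0, -13.0, -3.0], 0.47)]
```

View pics/w4.png

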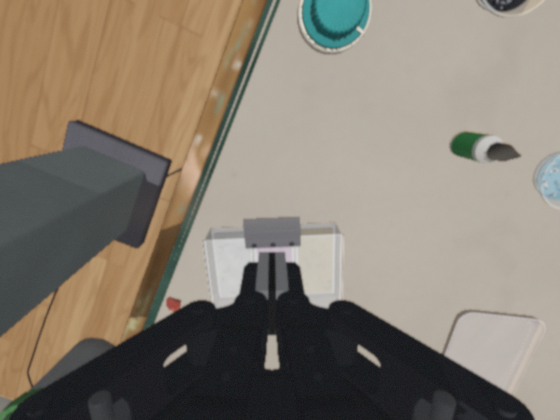

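The wrist picture shows the plate edge level at row 218, centred at column 272, in line with the fingers at column 271. So the alignment is good. I'll descend and then move in gently.

>>> jog_arm:
  series:
    - {"dx":0,"dy":0,"dz":-4.5,"spin":0}
    - {"dx":0,"dy":0,"dz":-9,"spin":0}
    - {"dx":0,"dy":0,"dz":-13.5,"spin":0}
    - {"dx":0,"dy":0,"dz":-18.2,"spin":0}
    - {"dx":0,"dy":0,"dz":-18.2,"spin":0}

```text
time_s: 8.6
tcp_pos: [450.2, 416.3, 18.8]
orientation: [0.546, 0.838, -0.003, -0.0]
ft_force: [-0.2, -0.4, 1.7]
width: 0.4
grasp_force: 0.0
```

>>> jog_arm:
  series:
    - {"dx":0.2,"dy":-0.5,"dz":0,"spin":0}
    - {"dx":0.4,"dy":-0.9,"dz":0,"spin":0}
    - {"dx":0.6,"dy":-1.4,"dz":0,"spin":0}
    - {"dx":0.7,"dy":-1.6,"dz":0,"spin":0}
    - {"dx":0.7,"dy":-1.6,"dz":0,"spin":0}

```text
time_s: 9.22
tcp_pos: [458.7, 402.0, 21.7]
orientation: [0.546, 0.838, 0.0, -0.0]
ft_force: [-0.5, -0.4, 0.3]
width: 0.2
grasp_force: 0.4
```

>>> jog_arm:
  series:
    - {"dx":0.1,"dy":-0.2,"dz":0,"spin":0}
    - {"dx":0.15,"dy":-0.35,"dz":0,"spin":0}
    - {"dx":0.15,"dy":-0.35,"dz":0,"spin":0}

```text
time_s: 9.6
tcp_pos: [459.9, 399.1, 21.5]
orientation: [0.545, 0.838, 0.001, -0.0]
ft_force: [-1.5, 4.1, 2.8]
width: -0.2
grasp_force: 2.3
```

>>> jog_arm:
  series:
    - {"dx":0.05,"dy":-0.1,"dz":0.4,"spin":0}
    - {"dx":0.1,"dy":-0.25,"dz":0.8,"spin":0}
    - {"dx":0.15,"dy":-0.35,"dz":1.2,"spin":0}
    - {"dx":0.15,"dy":-0.35,"dz":1.5,"spin":0}

```text
time_s: 10.1
tcp_pos: [461.7, 394.5, 36.6]
orientation: [0.546, 0.838, -0.0, 0.0]
ft_force: [-0.8, 1.7, -0.2]
width: 0.2
grasp_force: 0.7
```

Run:
```python
from h import *
s=r.state();print(s['time_s'],s['tcp_pos'],s['ft_force'])
a=snap('side','d5');b=snap('scene','s5')
for c in ('side','scene'):
  for q in('case_next_tab_edge','case_next_hinge','case_next'):
    print(c,q,[(np.round(d['centre']).tolist(),round(d['confidence'],2)) for d in mark_of(c,q)])
cv2.imwrite('pics/c5.png',np.hstack([cv2.resize(x,(400,400),interpolation=cv2.INTER_CUBIC) for x in (a[140:240,180:280],b[120:220,130:230])])[:,:,::-1])
```

```text
10.1 [461.67156158 394.459656    36.58124774] [-0.75174488  1.73295925 -0.15889445]
side case_next_tab_edge [([468.0, 382.0, 55.0], 0.87)]
side case_next_hinge [([516.0, 275.0, 34.0], 0.81)]
side case_next [([497.0, 319.0, 0.0], 0.76)]
scene case_next_tab_edge [([466.0, 384.0, 55.0], 0.98)]
scene case_next_hinge [([520.0, 275.0, 33.0], 0.82)]
scene case_next [([497.0, 316.0, -0.0], 0.64), ([467.0, 385.0, 58.0], 0.22)]
```

View pics/c5.png

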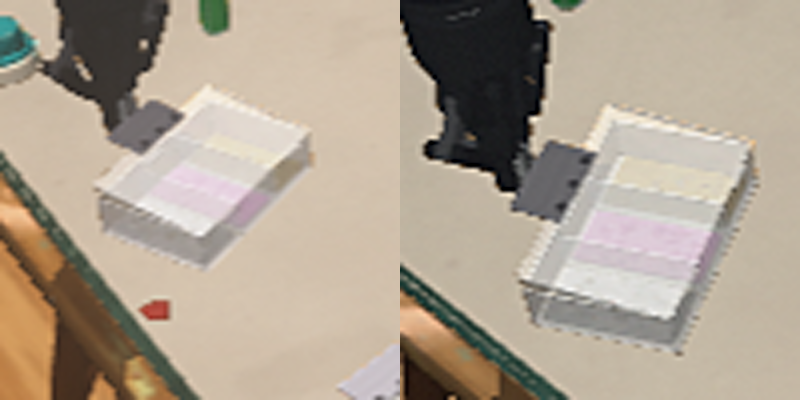

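Friction at the plate edge is lifting the lid. The plate is raised about 15 mm against the fingers and the case has shifted about 6 mm. I'll continue along the arc.

>>> jog_arm:
  series:
    - {"dx":0.11,"dy":-0.26,"dz":0.93,"spin":0}
    - {"dx":0.23,"dy":-0.51,"dz":1.95,"spin":0}
    - {"dx":0.4,"dy":-0.9,"dz":2.9,"spin":0}
    - {"dx":0.61,"dy":-1.36,"dz":3.85,"spin":0}
    - {"dx":0.82,"dy":-1.85,"dz":4.75,"spin":0}

```text
time_s: 11.12
tcp_pos: [470.2, 376.6, 85.0]
orientation: [0.546, 0.838, 0.001, 0.0]
ft_force: [-0.2, 5.4, 2.6]
width: 0.2
grasp_force: 2.4
```

Run:
```python
from h import *
s=r.state();print(s['time_s'],s['tcp_pos'],s['ft_force'])
for c in ('side','scene'):
  capture(c)
  for q in('case_next_tab_edge','case_next_hinge','case_next'):
    print(c,q,[(np.round(d['centre']).tolist(),round(d['confidence'],2)) for d in mark_of(c,q)])
```

```text
11.125 [470.21472423 376.55343428  85.04661444] [-0.15051117  5.43325228  2.55403981]
side case_next_tab_edge [([476.0, 368.0, 108.0], 0.79)]
side case_next_hinge [([516.0, 274.0, 34.0], 0.83)]
side case_next [([494.0, 317.0, -2.0], 0.7)]
scene case_next_tab_edge [([475.0, 367.0, 105.0], 0.9), ([497.0, 313.0, 0.0], 0.23)]
scene case_next_hinge [([519.0, 271.0, 31.0], 0.79)]
scene case_next [([500.0, 315.0, 1.0], 0.83)]
```

>>> jog_arm:
  series:
    - {"dx":0.26,"dy":-0.58,"dz":0.8,"spin":0}
    - {"dx":0.55,"dy":-1.23,"dz":1.6,"spin":0}
    - {"dx":0.87,"dy":-1.95,"dz":2.3,"spin":0}
    - {"dx":1.21,"dy":-2.71,"dz":2.9,"spin":0}
    - {"dx":1.57,"dy":-3.53,"dz":3.4,"spin":0}

```text
time_s: 12.15
tcp_pos: [485.7, 340.1, 118.0]
orientation: [0.546, 0.838, -0.0, 0.0]
ft_force: [-0.1, 0.8, 0.4]
width: -0.1
grasp_force: 0.4
```

Run:
```python
from h import *
s=r.state();print(s['time_s'],s['tcp_pos'],s['ft_force'])
for c in ('side','scene'):
  capture(c)
  for q in('case_next_tab_edge','case_next_hinge','case_next'):
    print(c,q,[(np.round(d['centre']).tolist(),round(d['confidence'],2)) for d in mark_of(c,q)])
```

```text
12.15 [485.70589002 340.08989077 118.01004063] [-0.06872948  0.84493732  0.43564195]
side case_next_tab_edge [([495.0, 329.0, 145.0], 0.9), ([482.0, 59.0, 46.0], 0.67)]
side case_next_hinge [([516.0, 273.0, 35.0], 0.78)]
side case_next [([497.0, 317.0, -2.0], 0.87)]
scene case_next_tab_edge [([492.0, 331.0, 143.0], 0.97)]
scene case_next_hinge [([522.0, 275.0, 36.0], 0.96)]
scene case_next [([496.0, 317.0, 4.0], 0.64)]
```

>>> jog_arm:
  series:
    - {"dx":0.39,"dy":-0.87,"dz":0.4,"spin":0}
    - {"dx":0.79,"dy":-1.76,"dz":0.8,"spin":0}
    - {"dx":1.2,"dy":-2.69,"dz":1.0,"spin":0}
    - {"dx":1.62,"dy":-3.64,"dz":1.0,"spin":0}
    - {"dx":2.03,"dy":-4.57,"dz":1.0,"spin":0}

```text
time_s: 13.18
tcp_pos: [506.0, 294.4, 127.7]
orientation: [0.546, 0.838, -0.0, -0.0]
ft_force: [1.1, -0.2, -0.3]
width: -0.1
grasp_force: 0.1
```

>>> jog_arm:
  series:
    - {"dx":0.25,"dy":-0.55,"dz":0,"spin":0}
    - {"dx":0.5,"dy":-1.1,"dz":0,"spin":0}
    - {"dx":0.75,"dy":-1.7,"dz":0,"spin":0}
    - {"dx":1.0,"dy":-2.2,"dz":0,"spin":0}
    - {"dx":1.0,"dy":-2.2,"dz":0,"spin":0}

```text
time_s: 13.8
tcp_pos: [516.0, 272.8, 127.8]
orientation: [0.546, 0.838, -0.0, 0.0]
ft_force: [0.1, 0.5, 0.3]
width: 0.1
grasp_force: 0.0
```

Run:
```python
from h import *
s=r.state();print(s['time_s'],s['tcp_pos'],s['ft_force'])
a=snap('side','d6')
for c in ('side','scene'):
  if c=='scene':capture(c)
  for q in('case_next_tab_edge','case_next_hinge','case_next'):
    print(c,q,[(np.round(d['centre']).tolist(),round(d['confidence'],2)) for d in mark_of(c,q)])
```

```text
13.8 [515.95980826 272.83756774 127.80529311] [0.13170341 0.53745816 0.32932718]
side case_next_tab_edge [([532.0, 250.0, 161.0], 0.62)]
side case_next_hinge [([516.0, 276.0, 34.0], 0.77), ([413.0, -220.0, 0.0], 0.45)]
side case_next [([496.0, 314.0, 0.0], 0.74)]
scene case_next_tab_edge [([540.0, 243.0, 152.0], 0.78)]
scene case_next_hinge [([520.0, 271.0, 35.0], 0.82)]
scene case_next [([495.0, 315.0, -0.0], 0.6)]
```

The edge is now well behind the hinge. I'll back away and lift.

>>> jog_arm:
  series:
    - {"dx":-0.8,"dy":1.8,"dz":0,"spin":0}
    - {"dx":-1.6,"dy":3.6,"dz":1,"spin":0}
    - {"dx":-2.4,"dy":5.4,"dz":4,"spin":0}
    - {"dx":-3.2,"dy":7.2,"dz":9,"spin":0}
    - {"dx":-4,"dy":9,"dz":14,"spin":0}

```text
time_s: 14.82
tcp_pos: [474.4, 365.1, 270.0]
orientation: [0.545, 0.838, 0.0, -0.0]
ft_force: [0.4, 0.3, 0.5]
width: 0.0
grasp_force: 0.0
```

>>> jog_arm:
  series:
    - {"dx":0,"dy":0,"dz":0,"spin":0}
    - {"dx":0,"dy":0,"dz":0,"spin":0}
    - {"dx":0,"dy":0,"dz":0,"spin":0}
    - {"dx":0,"dy":0,"dz":0,"spin":0}

```text
time_s: 15.32
tcp_pos: [475.6, 362.9, 267.1]
orientation: [0.546, 0.838, -0.001, -0.0]
ft_force: [0.4, 0.3, 0.1]
width: -0.1
grasp_force: 0.0
```

Run:
```python
from h import *
a=snap('side','d7')
for q in('case_next_tab_edge','case_next_hinge','case_next','case_done'):
    print(q,[(np.round(d['centre']).tolist(),round(d['confidence'],2)) for d in mark_of('side',q)])
```

```text
case_next_tab_edge [([545.0, 233.0, 151.0], 0.94)]
case_next_hinge [([516.0, 274.0, 35.0], 0.98)]
case_next [([498.0, 317.0, -1.0], 0.7)]
case_done [([493.0, -16.0, 1.0], 0.9)]
```

View pics/d7.png

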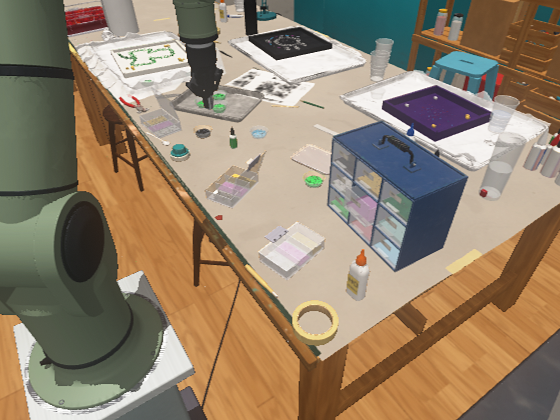

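The picture shows case_next's lid leaning back open, with its plate at (253,163), and case_done shut at (292,248). The gripper is clear of both at (207,95), and nothing else has moved.

```bash
python3 -c "
from rig import r
print(r.hand_in())"
```

```text
the job is handed in; nothing more can be done
None
```

I pushed case_done's lid shut, flipped case_next's lid back past upright where it rests open (case_next slid about 8–9 mm), and handed the job in; no verdict was returned.

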